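# Lay a power module down in the test fixture, shut the hood and start the test

## Robot

A 6-joint arm with a two-finger parallel gripper is mounted at the origin on the work surface. World frame = base frame: x ahead of the robot, y to its left, z up, the work surface at z = 0. Lengths are in m, angles in rad, forces in N, time in s.
With the tool pointing down it reaches from about 0.375 to 0.9 m from the base axis. Payload 3.1 kg.
Tool frame: the origin (TCP) lies on the centre line of the jaws, within the pads' length; the fingertips stand 8 mm ahead of it and the grasp point (between the pads) lies 11 mm behind it; z points along the fingers, y is the line along which they close (so a half turn about z gives the same grasp; the last joint's range is limited). The gripper opens to 85 mm and grips with 20 to 120 N. Pads are 22 mm wide; open, the fingers measure 114 mm over their backs; the gripper's body (76 mm by 85 mm) begins 54 mm behind the grasp point. The pads swing forward as they close: fully open they stand 13 mm farther back than shut.
Start: joints at [0.983, 0.527, 1.433, -0, 1.181, -0.178], TCP at [0.249, 0.573, 0.239] pointing down, gripper open.
Joint ranges: [-3.08, 3.08], [-0.75, 2.2], [0.22, 2.44], [-1.43, 4.57], [0, 2.65], [-2.85, 2.85]. Speed limits (rad/s): [2.79, 2.79, 3.14, 3.14, 3.14, 3.14].

## Interface

Orientations are given as a unit quaternion [x, y, z, w].
In Python, from station import * gives the robot as it stands.
- The arm moves only by the tool play_rows, never from a script. Its argument "rows" is a list of rows, each a list of 3 entries, a list of its own where there are three numbers: the turn, a rotation vector about the tool's x, y, z in degrees, then the shift along the tool's x, y, z in mm, then the closure, from 0 (fully open) to 1 (shut). In form: [[[ax, ay, az], [dx, dy, dz], jaw], ...]. A call has 1 to 12 rows; each row shifts and turns the commanded pose from where the row before left it, along the tool's axes as they then stand; what a row does not reach is not made up. A row lasts 1/12 s, in which the tool goes at most 41.7 mm and 7.16 degrees, less where a joint would pass 70% of its speed; a pose out of reach is approached as far as the arm can. A call with a gripper value outside its range is refused whole. The fingers move at their own pace and stop on an object; "grip_force" is the grip in N (left out, the last holds). Time passes only in rows, so rows that do not move let the fingers close. It gives the time, the measured TCP pose, the force, the opening and the grip force at its end, in the units of the state.
- sense(): the state, without advancing time (a new reading comes with each control period).
- snapshot(name): name is "side" or "top"; returns (picture, depth): 420x560x3 uint8, red, green, blue; 420x560 float32, m along the optical axis (not along the pixel's ray), 0 where there is no reading.
- get_calibration(name): a dict with "vfov" (degrees; the focal length in pixels is half the picture's height over the tangent of half this angle, whatever the lens; pixels are square), "cx", "cy" (the principal point, pixels), "k1" (the pictures are not rectified: a ray, as slopes to the right and down, at radius r is drawn at 1 + k1 r^2 times it, then the intrinsics apply), "xyz" and "attitude" of the camera in the world. Camera axes: x right, y down, z forward; pixel columns grow to the right and rows downward; lengths in m; the calibration is good to about 2 mm. A picture is of the moment at which its call begins. get_calibration takes no time and is no camera call.
- sign_off(): hands the job in; it is judged then, once.
The state is a dict: "t": time; "q": joint angles; "qd": joint speeds; "tau": joint torques, N m; "tcp_pos": TCP position; "tool_rot": TCP orientation; "force": force on the tool from outside, world axes, zero at the start; "ft_torque": the same for the moment, N m; "finger_gap": opening from 0.0 (shut) to 1.0 (fully open); "gripper_force": force on a finger pad.
Only numpy, scipy, OpenCV 4.12 (cv2) and the standard library are available. Lean on these libraries where they do the work, as an engineer would, in place of code of your own. Each camera call takes 0.05 s, during which the arm holds its last target. There are 200 camera calls.

## Task

Without picking anything up, push the power module that stands on end in the test fixture's nest over so that it lies flat inside the nest, then push the open hood over until it is fully shut on top of it. Only once the hood is shut, press the start button on the fixture fully in and let it go. Leave everything else on the bench where it is.

Things in the scene. Friction and masses are not known exactly. Their poses are not given: they have to be found in the camera images.
- fixture: Fixed test fixture: grey base plate, 14 mm thick, x -125 to +80 mm, y +-135 mm. Origin: under the nest's centre, at bench level; z up, +x to the hinge side (away from the robot at yaw 0), +y to the end where the module stands. The nest on the plate: floor 14 mm above the bench, inside x +-47 mm, y +-90 mm, fenced by walls 4 mm thick and 10 mm high.
- module: Loose aluminium box with vent slots, 80 (x) x 45 (y) x 100 (z) mm, 0.34-0.59 kg. Starts standing on end near the nest's +y end, axes nearly parallel to the fixture's. Origin: centre of the end it stands on; z along the 100 mm, up at the start. It has room to lie only towards fixture -y, on its -y face. Pushed well above half height it tips, not slides, and falls by itself past about 24 degrees.
- module_center (a point): Centre of the module's box: standing in the nest 64 mm above the bench and 52 to 63 mm from the nest's centre towards fixture +y; lying flat in the nest 36.5 mm above the bench, within 7 mm (fixture x) and 40 mm (fixture y) of the nest's centre.
- module_toe (a point): Middle of the module's lower edge on the -y side, the edge it tips about; it stays on the nest floor, 14 mm above the bench, in a proper tip.
- hood (a joint): Hood angle (rad): 0 fully shut, growing as it opens, stop at 1.75; starts at 1.5 to 1.72. Stiff friction hinge (about 0.2 N m) that holds the hood wherever it is left: push it all the way, some 1 to 4 N at the free edge. The hood is a grey frame with a clear window, a box open below with 3 mm walls.
- hood_hinge (a point): Middle of the hood's hinge line, along fixture y at fixture x +60 mm, 20 mm above the bench. Shut, the hood covers fixture x -60 to +60 mm, y +-105 mm, from 20 to 77 mm above the bench. A rubbery fingertip sticks to the hood, so push it round in an arc about this line: pressing straight down beside it can jam.
- hood_edge (a point): Middle of the hood's free upper edge, 120 mm from the hinge along the hood and 57 mm across. Shut: at fixture x -60 mm, 77 mm above the bench. Opened 90 degrees the hood stands behind the hinge with its outer top face upright, facing fixture +x, 57 mm beyond the hinge line and reaching 140 mm above the bench.
- start (a joint): Travel (m) of the start button: 0 released, 0.006 fully in. It springs back; fully in takes about 5 N.
- start_top (a point): Centre of the top face of the start button, a black round push button of 28 mm diameter in a dark round housing on the front apron of the fixture (fixture x -95 mm, y -85 mm), pressed straight down.
- spare_a: Bystander: a like module standing on the bench beyond the fixture's +y end. Origin: centre of its underside.
- spare_b: Bystander: a like module standing on the bench beyond the fixture's -y end. Origin: centre of its underside.
- plug: Bystander: black round test plug, 32 mm diameter, 42 mm high, standing on the fixture's front apron. Origin: centre of its underside.
- driver: Bystander: screwdriver lying on the bench in front of the fixture. Origin: underside of the tool.
- cups: Bystander: stack of paper cups, 76 mm diameter, 130 mm high, on the fixture's +y side. Origin: centre of its underside.
- jug: Bystander: white plastic jug with a handle, 100 mm diameter, 140 mm high, on the fixture's -y side. Origin: centre of its underside.
- meter: Bystander: hand meter lying on the bench, 75 x 150 x 35 mm, before the fixture's -y corner. Origin: centre of its underside.
Not all that is in view belongs to the job. Leave any green or turquoise look-alike of the module alone.

How it is judged:
By the outcome, as a careful person would: the job done as asked, in the order asked, and still so for the second after the job is handed in, with the robot touching nothing.
It also fails if it takes over 54 s, if anything falls off the work surface, if the arm or the gripper's body presses on something with over 40 N, if the wrist force passes 120 N, or if a joint passes its speed limit or range.

## Working session

There is one attempt and no reset: what is moved stays moved. The work goes in short steps, Python scripts to look and compute and a tool call to move; the robot and the scene stay as the last step left them, time stands still between calls to the robot, and variables do not carry over. Pictures are saved under pics/ and viewed, at most 10 in all, crops included, and the job is handed in when it is done.

Besides the shell and the picture viewer there is one more tool, called as name(argument=value, ...) on one line, values as JSON. play_rows: Moves the arm, as the interface text tells. Its arguments: {"type":"object","properties":{"rows":{"type":"array","items":{"type":"array"}},"grip_force":{"type":"number"}},"required":["rows"]}

```bash
mkdir -p pics; cat > h.py <<'E'
from station import *
import numpy as np, cv2
from scipy.spatial.transform import Rotation as R
def K(n):
    c=get_calibration(n); f=210/np.tan(np.radians(c["vfov"])/2); return c,f
def cloud(n,d):
    c,f=K(n); h,w=d.shape
    v,u=np.mgrid[:h,:w]; x=(u-c["cx"])/f; y=(v-c["cy"])/f
    xd,yd=x,y
    a,b=x.copy(),y.copy()
    for _ in range(8):
        s=1+c["k1"]*(a*a+b*b); a,b=x/s,y/s
    P=np.stack([a*d,b*d,d],-1)
    A=c["attitude"]; M=R.from_quat(A).as_matrix() if np.size(A)==4 else np.array(A).reshape(3,3)
    return P@M.T+np.array(c["xyz"])
E
python3 - <<'E'
from h import *
for n in("side","top"):
    p,d=snapshot(n); print(get_calibration(n)); cv2.imwrite(f"pics/{n}0.png",p[...,::-1]); np.save(n+"0.npy",d)
print(sense())
E
```

```text
{'vfov': 56.80200463340117, 'cx': 276.8083939716682, 'cy': 206.30032102993422, 'k1': 0.012567503575700715, 'xyz': array([ 0.02325882, -0.68266662,  0.60080843]), 'attitude': array([ 0.82428145, -0.25716486,  0.15510653, -0.47996697])}
{'vfov': 42.74617589889087, 'cx': 282.19708913131615, 'cy': 215.6960309675732, 'k1': -0.21670655409928305, 'xyz': array([0.29281921, 0.02978107, 1.615123  ]), 'attitude': array([-0.69527715,  0.71377196, -0.0581732 ,  0.0611159 ])}
{'t': 0.1, 'q': array([ 9.82524822e-01,  5.28371366e-01,  1.43376311e+00, -2.66854048e-05,
        1.18139544e+00, -1.78512479e-01]), 'qd': array([ 0.00038094, -0.0007324 , -0.00390757,  0.00198533,  0.00017435,
        0.00068419]), 'tau': array([ 2.75464481e-04, -4.43301880e+01, -1.78585088e+01, -2.03041141e-04,
        3.85132604e-03,  2.44775106e-05]), 'tcp_pos': array([0.24862918, 0.57274115, 0.2384361 ]), 'tool_rot': array([ 2.03444128e-01,  9.79086078e-01, -9.02923912e-04, -3.50890608e-04]), 'force': array([-0.05039215,  0.61613878, -0.31318823]), 'ft_torque': array([ 0.02194058,  0.05612841, -0.03159457]), 'gripper_force': 0.0, 'finger_gap': 1.000875218375691}
```

View pics/side0.png

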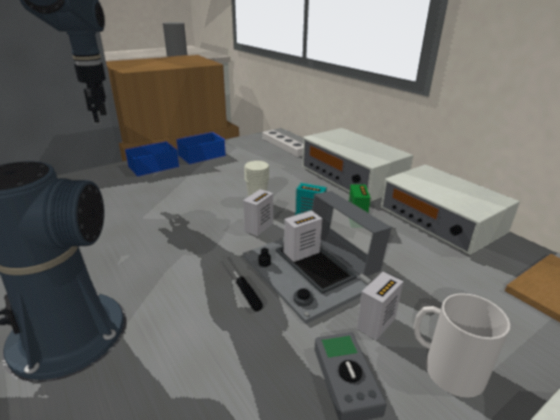

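View pics/top0.png

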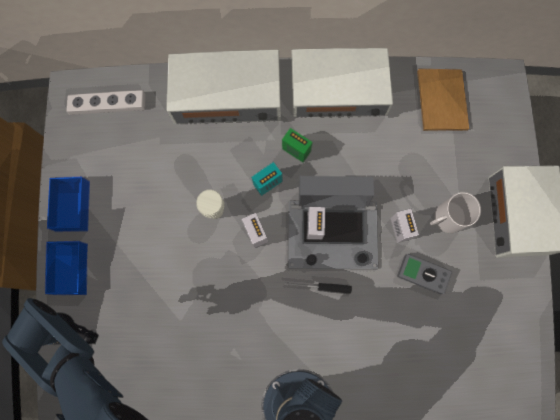

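The side view shows the standing module at about (302,237), the hood frame at (350,230), the button at (304,297), the plug at (265,257) and the driver at (248,292). In the top view the same items are at (316,222), (336,190), (362,258), (311,260) and (320,287).

There are five module look-alikes in the top view:
- (316,222), white, in the nest
- (255,229) and (405,224), white spares on the bench
- (267,179), turquoise
- (297,145), green

The one at (316,222) fits, because it is white and stands inside the nest. I'll confirm it in a crop.

```bash
python3 - <<'E'
from h import *
p=cv2.imread("pics/top0.png"); d=np.load("top0.npy"); P=cloud("top",d)
cv2.imwrite("pics/topcrop.png",cv2.resize(p[160:310,230:430],None,fx=4,fy=4,interpolation=cv2.INTER_CUBIC))
def pr(l,m):
    Q=P[m]; print(l,len(Q),Q.mean(0).round(4),Q.min(0).round(4),Q.max(0).round(4))
for n,(u,v) in dict(mod=(316,218),button=(362,258),plug=(311,260),plate=(335,262),nest=(345,230),hood=(336,190),hoodl=(336,180),spA=(255,229),spB=(407,224),bench=(335,300)).items(): print(n,P[v,u].round(4))
z=P[...,2]; box=np.zeros(z.shape,bool); box[170:280,280:390]=1
n,L,S,C=cv2.connectedComponentsWithStats(((z>.105)&(z<.125)&box).astype(np.uint8))
for i in range(1,n):
    if S[i,4]>30:
        Q=P[L==i]; print("z.115",S[i],Q.mean(0).round(4),cv2.minAreaRect((Q[:,:2]*1000).astype(np.float32)))
m=(np.abs(z-.014)<.004)&box
n,L,S,C=cv2.connectedComponentsWithStats(m.astype(np.uint8)); i=1+S[1:,4].argmax()
Q=P[L==i]; print("plate",S[i],cv2.minAreaRect((Q[:,:2]*1000).astype(np.float32)))
# front edge by column, side edges by row
fe=[(P[v,u]) for u in range(295,375,4) for v in [np.where(L[:,u]==i)[0].max()]]
fe=np.array(fe); print("front",np.polyfit(fe[:,1],fe[:,0],1),fe[:,:2].round(3)[::4].tolist())
for nm,f in(("left",min),("right",max)):
    e=np.array([P[v,f(np.where(L[v]==i)[0])] for v in range(215,262,3)]); print(nm,e[:,:2].round(3)[::2].tolist())
E
```

```text
mod [ 0.5407 -0.0633  0.1079]
button [ 0.4289 -0.2002  0.0351]
plug [ 0.4264 -0.0481  0.0473]
plate [ 0.4211 -0.1213  0.0148]
nest [ 0.5168 -0.1553  0.0159]
hood [ 0.6142 -0.1209  0.1381]
hoodl [ 0.6444 -0.1228  0.1331]
spA [0.5148 0.1114 0.1003]
spB [ 0.5177 -0.3275  0.0972]
bench [ 0.3081 -0.1185  0.0004]
z.115 [309 207  16  29 443] [ 0.5324 -0.0644  0.1139] ((532.1170043945312, -64.10253143310547), (43.32204055786133, 80.18321990966797), 88.02670288085938)
plate [ 289  201   89   68 3167] ((504.6889343261719, -119.17507934570312), (268.1741943359375, 203.7957000732422), 87.87507629394531)
front [0.03888839 0.40917285] [[0.41, -0.001], [0.408, -0.049], [0.407, -0.097], [0.403, -0.145], [0.401, -0.192]]
left [[0.567, 0.012], [0.549, 0.013], [0.531, 0.013], [0.513, 0.014], [0.495, 0.011], [0.476, 0.015], [0.458, 0.012], [0.44, 0.016]]
right [[0.561, -0.253], [0.542, -0.251], [0.524, -0.251], [0.506, -0.253], [0.487, -0.252], [0.468, -0.251], [0.45, -0.247], [0.432, -0.249]]
```

View pics/topcrop.png

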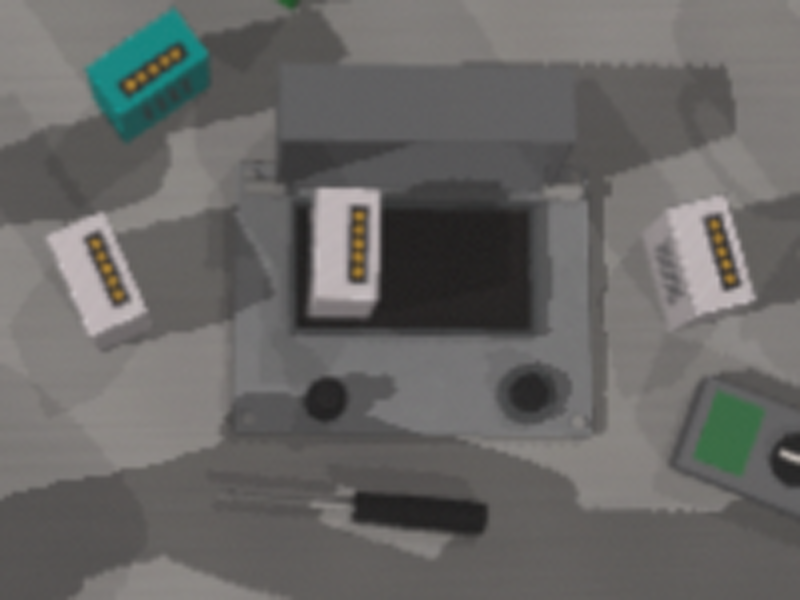

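The crop confirms it: the white module at crop (345,250) stands inside the dark nest, and the fixture's button is at (530,392). From the plate, the fixture origin is about (527,-120) mm with yaw -2.2°. The button check lands within 1.5 mm, and the module is at fixture (3,56), which is within the stated range. Moving now.

play_rows(rows=[[[0,0,-7.1],[0,0,0],1],[[0,0,-7.1],[0,0,0],1],[[0,0,-7.1],[0,0,0],1],[[0,0,0],[-17,-31.5,0],1],[[0,0,0],[-17,-31.5,0],1],[[0,0,0],[-17,-31.5,0],1],[[0,0,0],[-17,-31.5,0],1],[[0,0,0],[-17,-31.5,0],1],[[0,0,0],[-17,-31.5,0],1],[[0,0,0],[-17,-31.5,0],1],[[0,0,0],[-17,-31.5,0],1],[[0,0,0],[-17,-31.5,0],1]])

```text
t: 1.1
tcp_pos: [0.3912, 0.2825, 0.2391]
tool_rot: [0.019, 1.0, -0.0, -0.0]
force: [0.5, 0.8, 0.1]
finger_gap: 0.002
gripper_force: 0.0
```

play_rows(rows=[[[0,0,0],[-17,-31.5,0],1],[[0,0,0],[-17,-31.5,0],1],[[0,0,0],[-17,-31.5,0],1],[[0,0,0],[-17,-31.5,0],1],[[0,0,0],[-17,-31.5,0],1],[[0,0,0],[-17,-31.5,0],1],[[0,0,0],[-17,-31.5,0],1],[[0,0,0],[-17,-31.5,0],1],[[0,0,0],[-17,-31.5,0],1],[[0,0,0],[0,0,0],1],[[0,0,0],[0,0,0],1]])

```text
t: 2.02
tcp_pos: [0.5337, -0.0068, 0.2388]
tool_rot: [0.021, 1.0, 0.0, -0.0]
force: [0.1, 0.4, -0.5]
finger_gap: -0.001
gripper_force: 0.0
```

```bash
cat >> h.py <<'E'
O=np.array([.5272,-.1200]); c_,s_=np.cos(np.radians(-2.2)),np.sin(np.radians(-2.2))
def fix(p):
    p=np.asarray(p); r=p[...,:2]-O
    return np.stack([r[...,0]*c_+r[...,1]*s_,-r[...,0]*s_+r[...,1]*c_,p[...,2]],-1)*1000
def st():
    s=sense(); print(round(s["t"],2),"fix",fix(s["tcp_pos"]).round(1),"yaw",R.from_quat(s["tool_rot"]).as_matrix().round(3)[:,1],"F",s["force"].round(1),s["finger_gap"])
E
python3 - <<'E'
from h import *
st()
d=np.load("top0.npy"); F=fix(cloud("top",d))
for u in (325,340,355): print([F[v,u].round(0).tolist() for v in range(174,200,2)])
print([F[258,u].round(0).tolist() for u in range(348,376,2)])
E
```

```text
2.02 fix [  2.2 113.4 238.8] yaw [0.042 0.999 0.   ] F [ 0.1  0.4 -0.5] -0.000895951226212485
[[168.0, 23.0, -1.0], [127.0, 33.0, 139.0], [123.0, 33.0, 132.0], [116.0, 33.0, 135.0], [110.0, 33.0, 137.0], [105.0, 33.0, 135.0], [99.0, 33.0, 133.0], [94.0, 33.0, 130.0], [87.0, 33.0, 136.0], [80.0, 34.0, 143.0], [74.0, 34.0, 144.0], [94.0, 25.0, 21.0], [88.0, 25.0, 20.0]]
[[169.0, -23.0, -0.0], [128.0, -9.0, 136.0], [123.0, -10.0, 132.0], [117.0, -10.0, 132.0], [109.0, -9.0, 142.0], [104.0, -9.0, 139.0], [99.0, -9.0, 139.0], [94.0, -10.0, 132.0], [87.0, -9.0, 137.0], [81.0, -9.0, 140.0], [75.0, -9.0, 140.0], [94.0, -21.0, 21.0], [89.0, -21.0, 17.0]]
[[171.0, -71.0, -6.0], [130.0, -53.0, 133.0], [122.0, -52.0, 140.0], [118.0, -53.0, 132.0], [111.0, -52.0, 137.0], [105.0, -52.0, 137.0], [99.0, -52.0, 137.0], [94.0, -52.0, 136.0], [87.0, -51.0, 139.0], [83.0, -52.0, 135.0], [76.0, -51.0, 141.0], [96.0, -67.0, 15.0], [89.0, -66.0, 21.0]]
[[-94.0, -44.0, 18.0], [-94.0, -50.0, 21.0], [-93.0, -57.0, 13.0], [-95.0, -61.0, 26.0], [-94.0, -67.0, 25.0], [-95.0, -72.0, 35.0], [-95.0, -78.0, 37.0], [-95.0, -84.0, 35.0], [-95.0, -89.0, 39.0], [-95.0, -96.0, 31.0], [-94.0, -103.0, 28.0], [-93.0, -111.0, 16.0], [-93.0, -118.0, 10.0], [-93.0, -124.0, 12.0]]
```

play_rows(rows=[[[0,0,0],[0,0,34],1],[[0,0,0],[0,0,34],1],[[0,0,0],[0,0,34],1],[[0,0,0],[0,0,34],1],[[0,0,0],[0,0,0],1],[[0,0,0],[0,-6,0],1],[[0,0,0],[0,-5,0],1],[[0,0,0],[0,-5,0],1],[[0,0,0],[0,-4,0],1],[[0,0,0],[0,-4,0],1],[[0,0,0],[0,-4,-1],1],[[0,0,0],[0,0,0],1]])

```text
t: 3.02
tcp_pos: [0.5328, -0.0338, 0.1055]
tool_rot: [0.02, 1.0, -0.0, 0.001]
force: [0.3, 1.7, 1.1]
finger_gap: -0.002
gripper_force: 0.8
```

```bash
python3 - <<'E'
from h import *
st()
p,d=snapshot("side"); cv2.imwrite("pics/s1.png",cv2.resize(p[150:330,200:440,::-1],None,fx=3,fy=3))
E
```

```text
3.02 fix [  2.3  86.3 105.5] yaw [ 0.039  0.999 -0.   ] F [0.3 1.7 1.1] -0.0023222084099739134
```

View pics/s1.png

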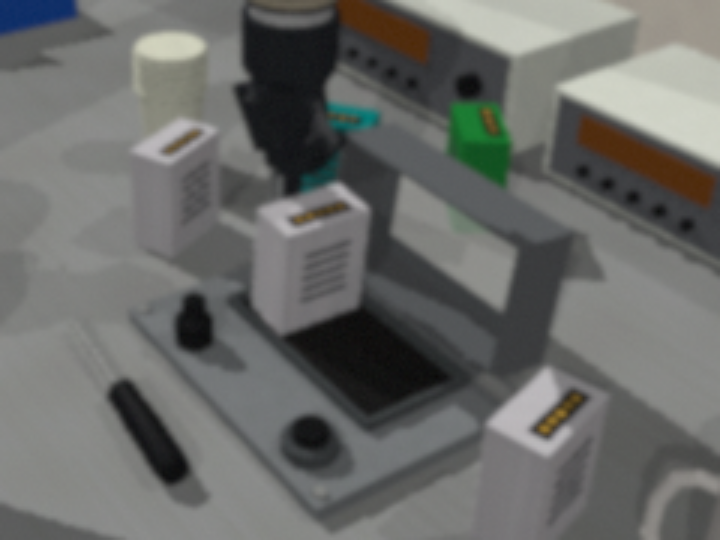

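The finger is behind the module at crop (290,175), in light contact at the top of its +y face. The nest ahead is clear, so I'll push along the tipping arc.

play_rows(rows=[[[0,0,0],[0,-4,-2],1],[[0,0,0],[0,-4,-2],1],[[0,0,0],[0,-4,-2],1],[[0,0,0],[0,-4,-1.5],1],[[0,0,0],[0,-4,-1.5],1],[[0,0,0],[0,-4,-1],1],[[0,0,0],[0,-4,-1],1],[[0,0,0],[0,-4,-1],1]])

```text
t: 3.73
tcp_pos: [0.5309, -0.0655, 0.1164]
tool_rot: [0.019, 1.0, -0.0, -0.0]
force: [-0.4, 0.3, -0.3]
finger_gap: 0.0
gripper_force: 0.1
```

play_rows(rows=[[[0,0,0],[0,-4,-0.5],1],[[0,0,0],[0,-4,0],1],[[0,0,0],[0,-4,0],1],[[0,0,0],[0,-4,0],1],[[0,0,0],[0,-4,0],1],[[0,0,0],[0,0,0],1],[[0,0,0],[0,0,0],1],[[0,0,0],[0,0,0],1],[[0,0,0],[0,0,0],1],[[0,0,0],[0,0,0],1]])

```text
t: 4.57
tcp_pos: [0.5301, -0.0847, 0.1168]
tool_rot: [0.019, 1.0, 0.0, -0.0]
force: [-0.2, -0.4, -0.5]
finger_gap: -0.002
gripper_force: 0.0
```

```bash
python3 - <<'E'
from h import *
st()
p,d=snapshot("side"); cv2.imwrite("pics/s2.png",cv2.resize(p[150:330,200:440,::-1],None,fx=3,fy=3))
E
```

```text
4.57 fix [  1.5  35.4 116.8] yaw [0.038 0.999 0.   ] F [-0.2 -0.4 -0.5] -0.001762907058481254
```

View pics/s2.png

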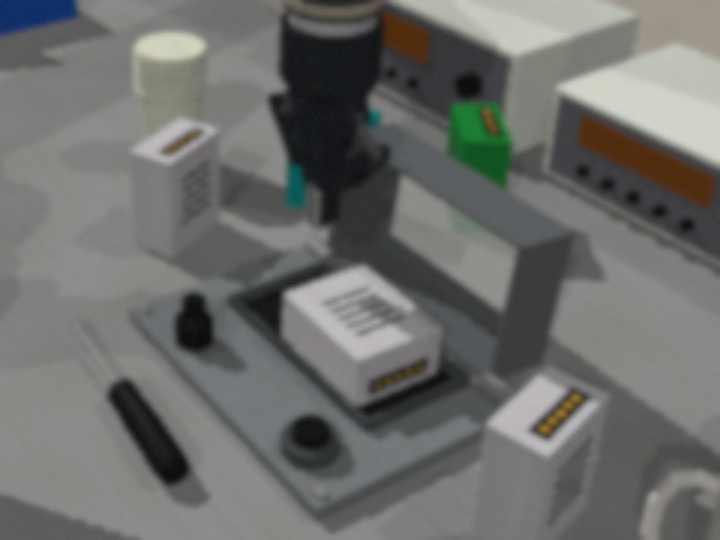

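The module lies flat in the nest at crop (360,330), and nothing else has moved. Next I'll lift and go behind the hood.

play_rows(rows=[[[0,0,0],[0,0,-37],1],[[0,0,0],[0,0,-37],1],[[0,0,0],[0,0,-37],1],[[0,0,0],[-32,-7,0],1],[[0,0,0],[-32,-7,0],1],[[0,0,0],[-32,-7,0],1],[[0,0,0],[-32,-7,0],1],[[0,0,0],[-32,-7,0],1],[[0,0,0],[0,0,34],1],[[0,0,0],[0,0,34],1],[[0,0,0],[0,0,34],1],[[0,0,0],[0,0,0],1]])

```text
t: 5.62
tcp_pos: [0.6833, -0.124, 0.1175]
tool_rot: [0.019, 1.0, 0.003, -0.008]
force: [-1.8, -0.3, -1.7]
finger_gap: 0.001
gripper_force: 0.0
```

```bash
python3 - <<'E'
from h import *
st()
p,d=snapshot("top"); F=fix(cloud("top",d)); m=(np.abs(F[...,0])<55)&(np.abs(F[...,1])<95)&(F[...,2]>48)&(F[...,2]<75)
r=cv2.minAreaRect(F[m][:,:2].astype(np.float32)); print("module lying",r,np.median(F[m][:,2]))
# path: hood contact point (-105,57), TCP = corner+(11,8)
for a in np.arange(1.7,-.01,-.1):
    print(round(a,2),np.round([60-105*np.cos(a)+57*np.sin(a)+11,20+57*np.cos(a)+105*np.sin(a)+8],1))
E
```

```text
5.62 fix [156.1   2.  117.5] yaw [0.038 0.999 0.005] F [-1.8 -0.3 -1.7] 0.0008976714450127353
module lying ((36.82615661621094, -61.108802795410156), (12.413994789123535, 7.123047351837158), 83.84013366699219) 56.87029726068382
1.7 [141.1 124.8]
1.6 [131.  131.3]
1.5 [120.4 136.8]
1.4 [109.3 141.2]
1.3 [ 97.8 144.4]
1.2 [ 86.1 146.5]
1.1 [ 74.2 147.4]
1.0 [ 62.2 147.2]
0.9 [ 50.4 145.7]
0.8 [ 38.7 143. ]
0.7 [ 27.4 139.2]
0.6 [ 16.5 134.3]
0.5 [  6.2 128.4]
0.4 [ -3.5 121.4]
0.3 [-12.5 113.5]
0.2 [-20.6 104.7]
0.1 [-27.8  95.2]
-0.0 [-34.  85.]
```

play_rows(rows=[[[0,0,0],[0,0,0],1],[[0,0,0],[5,0,0],1],[[0,0,0],[5,0,0],1],[[0,0,0],[0,0,0],1],[[0,0,0],[0,0,0],1]])

```text
t: 6.08
tcp_pos: [0.679, -0.1258, 0.1278]
tool_rot: [0.019, 1.0, -0.0, 0.001]
force: [0.7, 0.0, -0.1]
finger_gap: 0.003
gripper_force: 0.0
```

```bash
python3 - <<'E'
from h import *
st()
E
```

```text
6.08 fix [151.9   0.  127.8] yaw [ 0.038  0.999 -0.001] F [ 0.7  0.  -0.1] 0.00322143663570987
```

play_rows(rows=[[[0,0,0],[5.5,0,1.5],1],[[0,0,0],[5.5,0,1.5],1],[[0,0,0],[10,0,-6.5],1],[[0,0,0],[10.6,0,-5.5],1],[[0,0,0],[11,0,-4.4],1],[[0,0,0],[11.5,0,-3.2],1],[[0,0,0],[11.7,0,-2.1],1],[[0,0,0],[12,0,-1],1],[[0,0,0],[12,0,0],1],[[0,0,0],[0,0,0],1]])

```text
t: 6.92
tcp_pos: [0.5861, -0.1218, 0.1459]
tool_rot: [0.019, 1.0, 0.0, -0.001]
force: [0.4, 0.3, -0.5]
finger_gap: 0.005
gripper_force: 0.0
```

```bash
python3 - <<'E'
from h import *
st()
p,d=snapshot("side"); cv2.imwrite("pics/s3.png",cv2.resize(p[150:330,200:440,::-1],None,fx=3,fy=3))
E
```

```text
6.92 fix [ 58.9   0.5 145.9] yaw [0.038 0.999 0.001] F [ 0.4  0.3 -0.5] 0.004946522037307185
```

View pics/s3.png

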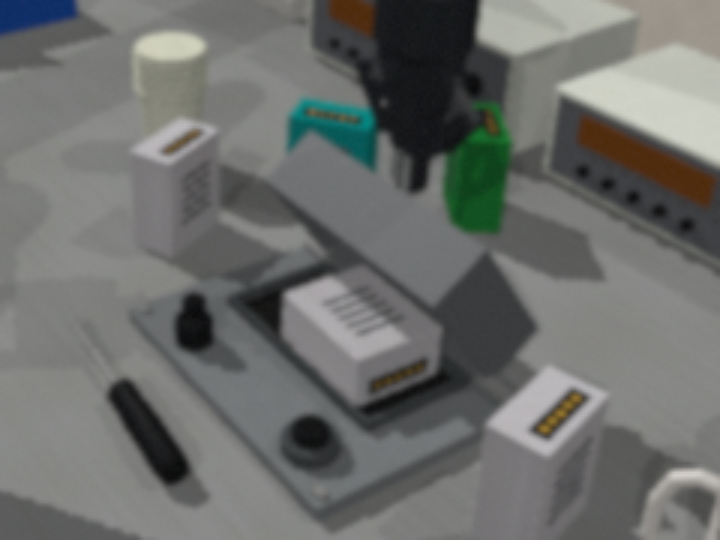

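The hood is part closed at crop (400,220) with the finger behind its edge, and the module lies flat below. I'll continue the arc.

play_rows(rows=[[[0,0,0],[8.5,0,0],1],[[0,0,0],[11.7,0,2.7],1],[[0,0,0],[11.3,0,3.8],1],[[0,0,0],[10.9,0,4.9],1],[[0,0,0],[10.3,0,5.9],1],[[0,0,0],[9.7,0,7],1],[[0,0,0],[9,0,7.9],1],[[0,0,0],[8,0,8.8],1],[[0,0,0],[3.6,0,4.7],1],[[0,0,0],[3.6,0,4.8],1],[[0,0,0],[0,0,0],1]])

```text
t: 7.88
tcp_pos: [0.5013, -0.1185, 0.0942]
tool_rot: [0.019, 1.0, 0.001, -0.001]
force: [-0.6, 0.1, -0.2]
finger_gap: 0.002
gripper_force: 0.0
```

play_rows(rows=[[[0,0,0],[2,0,3],1],[[0,0,0],[2,0,3],1],[[0,0,0],[1.5,0,3],1],[[0,0,0],[0.5,0,2],1],[[0,0,0],[0,0,0],1],[[0,0,0],[0,0,0],1]])

```text
t: 8.38
tcp_pos: [0.4969, -0.1188, 0.085]
tool_rot: [0.019, 1.0, -0.0, 0.001]
force: [-1.5, 0.5, 8.9]
finger_gap: 0.0
gripper_force: 4.5
```

```bash
python3 - <<'E'
from h import *
st()
E
```

```text
8.38 fix [-30.4   0.   85. ] yaw [ 0.038  0.999 -0.001] F [-1.5  0.5  8.9] 0.00037426306157545074
```

play_rows(rows=[[[0,0,0],[0,0,1.5],1],[[0,0,0],[0,0,1.5],1],[[0,0,0],[0,0,0],1],[[0,0,0],[0,0,0],1]])

```text
t: 8.72
tcp_pos: [0.4969, -0.1188, 0.0848]
tool_rot: [0.019, 1.0, -0.001, 0.001]
force: [-6.3, 2.5, 31.4]
finger_gap: 0.002
gripper_force: 15.9
```

play_rows(rows=[[[0,0,0],[0,0,-10],1],[[0,0,0],[0,0,-37],1],[[0,0,0],[10,-28,-14],1],[[0,0,0],[18,-28,0],1],[[0,0,0],[18,-28,0],1],[[0,0,0],[18,0,0],1],[[0,0,0],[0,0,0],1],[[0,0,0],[0,0,0],1],[[0,0,0],[0,0,0],1]])

```text
t: 9.47
tcp_pos: [0.4301, -0.2002, 0.142]
tool_rot: [0.019, 1.0, -0.0, 0.0]
force: [0.2, -1.4, 0.5]
finger_gap: 0.002
gripper_force: 0.0
```

```bash
python3 - <<'E'
from h import *
st()
p,d=snapshot("side"); F=fix(cloud("side",d)); cv2.imwrite("pics/s4.png",cv2.resize(p[150:330,200:440,::-1],None,fx=3,fy=3))
for n in("side","top"):
    p,d=snapshot(n); F=fix(cloud(n,d))
    for y0 in(30,60):
      for x0 in(-50,45):
        m=(np.abs(F[...,0]-x0)<8)&(np.abs(F[...,1]-y0)<20)&(F[...,2]>40)&(F[...,2]<110); print(n,x0,y0,m.sum(),np.median(F[m][:,2]) if m.any() else None)
    if n=="top":
        m=(np.hypot(F[...,0]+95,F[...,1]+85)<9); print("btn z",np.median(F[m][:,2]))
E
```

```text
9.47 fix [-94.  -83.9 142. ] yaw [ 0.038  0.999 -0.   ] F [ 0.2 -1.4  0.5] 0.002479220928578721
side -50 30 185 67.50061488066007
side 45 30 1 80.57521626728304
side -50 60 170 67.60383243916662
side 45 60 0 None
top -50 30 42 77.68710919824251
top 45 30 79 75.69148947334847
top -50 60 1 80.76261866494283
top 45 60 80 75.56581027937747
btn z 467.5545117388118
```

View pics/s4.png

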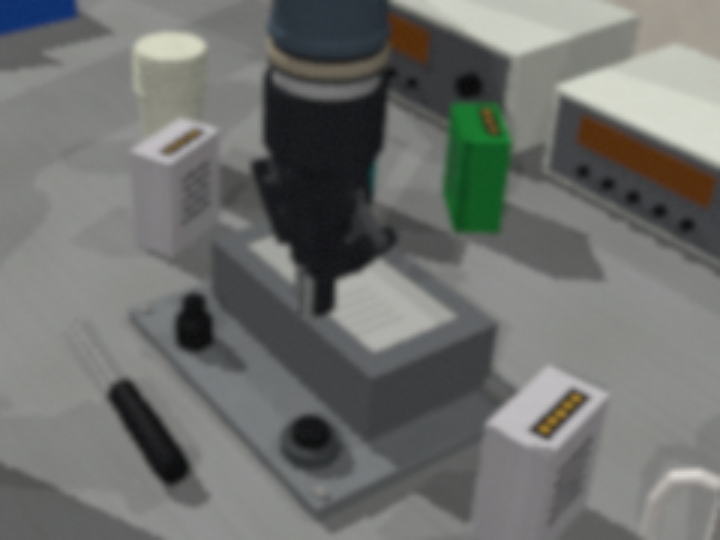

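The hood is shut: its free edge reads 77.7 mm, it held rigid under 31 N, and in the picture it lies flat with the module under the window. Next is the button.

play_rows(rows=[[[0,0,0],[0,0,30],1],[[0,0,0],[0,0,30],1],[[0,0,0],[0,0,28],1],[[0,0,0],[1,-1,0],1],[[0,0,0],[0,0,0],1],[[0,0,0],[0,0,0],1]])

```text
t: 10.12
tcp_pos: [0.429, -0.2013, 0.0547]
tool_rot: [0.019, 1.0, -0.0, 0.0]
force: [0.0, 0.3, 0.9]
finger_gap: -0.002
gripper_force: 0.0
```

play_rows(rows=[[[0,0,0],[0,0,4],1],[[0,0,0],[0,0,3],1],[[0,0,0],[0,0,3],1],[[0,0,0],[0,0,2],1],[[0,0,0],[0,0,2],1],[[0,0,0],[0,0,0],1],[[0,0,0],[0,0,0],1]])

```text
t: 10.7
tcp_pos: [0.4288, -0.2016, 0.0403]
tool_rot: [0.019, 1.0, -0.0, 0.001]
force: [1.7, 0.1, 2.9]
finger_gap: 0.0
gripper_force: 1.7
```

play_rows(rows=[[[0,0,0],[0,0,1.5],1],[[0,0,0],[0,0,1.5],1],[[0,0,0],[0,0,0],1],[[0,0,0],[0,0,0],1]])

```text
t: 11.03
tcp_pos: [0.4288, -0.2015, 0.0379]
tool_rot: [0.019, 1.0, -0.001, 0.001]
force: [0.6, 0.0, 12.8]
finger_gap: -0.004
gripper_force: 6.0
```

play_rows(rows=[[[0,0,0],[0,0,1],1],[[0,0,0],[0,0,1],1],[[0,0,0],[0,0,0],1],[[0,0,0],[0,0,0],1]])

```text
t: 11.37
tcp_pos: [0.4288, -0.2016, 0.0376]
tool_rot: [0.019, 1.0, -0.001, 0.001]
force: [-1.9, 2.3, 28.2]
finger_gap: -0.003
gripper_force: 14.4
```

The button has bottomed out: the tip stopped at about 30 mm under 28 N, which is 6 mm below the released top. I'll let go and retreat.

play_rows(rows=[[[0,0,0],[0,0,-5],1],[[0,0,0],[0,0,-25],1],[[0,0,0],[0,0,-35],1],[[0,0,0],[0,0,-35],1],[[0,0,0],[0,0,-35],1],[[0,0,0],[0,30,-20],1],[[0,0,0],[0,35,0],1],[[0,0,0],[0,35,0],1],[[0,0,0],[0,35,0],1],[[0,0,0],[0,35,0],1],[[0,0,0],[0,35,0],1],[[0,0,0],[0,35,0],1]])

```text
t: 12.37
tcp_pos: [0.4362, 0.0403, 0.1895]
tool_rot: [0.019, 1.0, 0.0, -0.001]
force: [0.8, 0.0, -0.0]
finger_gap: 0.004
gripper_force: 0.0
```

play_rows(rows=[[[0,0,0],[0,35,0],1],[[0,0,0],[0,35,0],1],[[0,0,0],[0,35,0],1],[[0,0,0],[0,35,0],1],[[0,0,0],[0,0,0],1],[[0,0,0],[0,0,0],1],[[0,0,0],[0,0,0],1],[[0,0,0],[0,0,0],1]])

```text
t: 13.03
tcp_pos: [0.4422, 0.1774, 0.1896]
tool_rot: [0.02, 1.0, -0.0, -0.001]
force: [-0.9, 0.2, 0.1]
finger_gap: -0.006
gripper_force: 0.0
```

```bash
python3 - <<'E'
from h import *
st()
p,d=snapshot("top"); F=fix(cloud("top",d)); cv2.imwrite("pics/t5.png",cv2.resize(p[140:320,190:480,::-1],None,fx=2.7,fy=2.7))
m=(np.hypot(F[...,0]+95,F[...,1]+85)<9); print("btn z",np.median(F[m][:,2]))
for x0 in(-52,52):
    m=(np.abs(F[...,0]-x0)<8)&(np.abs(F[...,1])<90)&(F[...,2]>40)&(F[...,2]<110); print("hood",x0,m.sum(),np.median(F[m][:,2]))
E
```

```text
13.03 fix [-96.3 294.  189.6] yaw [ 0.039  0.999 -0.001] F [-0.9  0.2  0.1] -0.005892042377072924
btn z 36.27172305344462
hood -52 420 76.06953573699028
hood 52 332 76.71795665628912
```

View pics/t5.png

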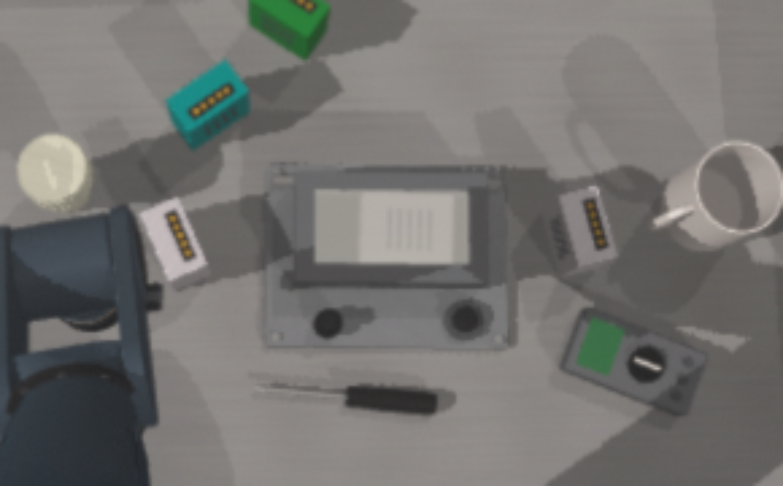

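The hood is shut and level at crop (390,225), at 76–77 mm on both edges. The button at (465,318) is back up at 36 mm, the bystanders haven't moved, and the arm is clear above.

```bash
python3 -c "
from station import *
print(sign_off())"
```

```text
the job is handed in; nothing more can be done
None
```

The module lies flat in the nest, the hood is fully shut over it, and the start button was then pressed fully in and released. The bystanders look unmoved in the final picture, and the job was handed in at about 13 s of the 54 s allowed.

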